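Pack a fixture kit into its shipping tray and wedge the row tight

TASK

Pack the fixture kit standing upright in one straight row along the middle of the low cardboard tray, starting tight against the end wall that has the finger notch: first the step block, then the round post, then the V-block, each square to the tray and close against the one before, with the steel collar lying flat on top of the post over its pin. Lock the row by pressing the wooden wedge, thin end down, into the gap left between the V-block and the plain end wall until it stands fully home on the tray floor. Let go of everything.

Things in the scene. Friction and masses are not known exactly. Their poses are not given: they have to be found in the camera images.
- tray: Low open cardboard tray, fixed. Inside 120 (x) by 154 (y) mm; floor and walls 5 mm thick, walls 40 mm high above the inner floor. Origin: centre of the underside. z up. Inner floor at z = 5 mm. The row runs along y at x = 0. The +y end wall (inner face y = +77 mm) has a finger notch, 50 mm wide, 20 mm deep, in its top edge; the -y end wall (inner face y = -77 mm) is plain.
- step_block: Loose aluminium stair, 44 (x) by 40 (y) mm, three treads rising along +x: 24, 36, 48 mm high. Origin: centre of the underside. z up. Grip it across x (44 mm); its y lies along the row, either way round. All five kit pieces start upright on a green mat 3 mm thick, 280 mm square (origins at z = 3 mm).
- post: Loose round aluminium post, diameter 42 mm, 44 mm high, plus a tapered pin on top, 16 mm across at its foot, 12 mm at its tip, 10 mm high. Origin: centre of the underside. z up. 
- v_block: Loose aluminium block, 44 (x) by 40 (y) by 40 (z) mm, with a V-groove along y in its top, 30 mm wide, 15 mm deep. Origin: centre of the underside. z up. Grip it across x (44 mm); its y lies along the row, either way round.
- collar: Loose dark steel flat ring, outer diameter 44 mm, hole 26 mm, 12 mm thick, starting flat on the mat. Origin: centre of the underside. z up. It lies on top of the post around the pin.
- wedge: Loose waxed wooden wedge, 44 mm wide (x), 62 mm high, standing on its thin end: 14 mm thick (y) at the foot, both faces widening to 30 mm at 34 mm height, 30 mm above. Origin: centre of the underside. z up. Grip it across x; its y lies along the row, either way round. The tight row (122 mm) leaves a 32 mm gap; pressed down (up to 25 N) it pushes the row together and stands on the tray floor.
Mind the look-alikes: they are no part of the job. What is shaped like the post but black, pink or purple is not meant.

How it is judged (in metres and radians):
At the end, for the whole second after the job is handed in: Step block, post, V-block, wedge stand in this order from the notched end, within 8 mm (along) and 15 mm (across) of their tightly packed places, on the floor within 4 mm, upright within 0.1 rad, square within 0.2 rad; collar seated on the post within 9 mm of its axis; all released, at rest (x of step_block in the frame of tray between -0.015 and 0.015 m and y of step_block in the frame of tray between 0.049 and 0.065 m and z of step_block in the frame of tray between 0.001 and 0.009 m and angle between each of step_block, post, v_block, wedge's own z axis and vertical below 0.1 rad and angle between the x axis of each of step_block, v_block, wedge and the x axis of tray, either way round below 0.2 rad and x of post in the frame of tray between -0.015 and 0.015 m and y of post in the frame of tray between 0.008 and 0.024 m and z of post in the frame of tray between 0.001 and 0.009 m and x of v_block in the frame of tray between -0.015 and 0.015 m and y of v_block in the frame of tray between -0.033 and -0.017 m and z of v_block in the frame of tray between 0.001 and 0.009 m and x of wedge in the frame of tray between -0.015 and 0.015 m and y of wedge in the frame of tray between -0.069 and -0.053 m and z of wedge in the frame of tray between 0.001 and 0.009 m and horizontal distance between collar and post below 0.009 m and z of collar in the frame of post between 0.041 and 0.048 m and linear speed of each of step_block, post, v_block, wedge, collar below 0.02 m/s); the robot touches nothing.
It also fails if it takes over 125 s, if anything falls off the work surface, if the arm or the gripper's body presses on something with over 40 N, if the wrist force passes 120 N, or if a joint passes its speed limit or range.

ROBOT

A 6-joint arm with a two-finger parallel gripper is mounted at the origin on the work surface. World frame = base frame: x ahead of the robot, y to its left, z up, the work surface at z = 0. Lengths are in m, angles in degrees, forces in N, time in s.
With the tool pointing down it reaches from about 0.4 to 0.825 m from the base axis. Payload 7 kg.
Tool frame: the origin (TCP) lies on the centre line of the jaws, within the pads' length; the fingertips stand 19 mm ahead of it and the grasp point (between the pads) is the TCP (r.tip_extent is the distance from the TCP to the fingertips, in m); z points along the fingers, y is the line along which they close (so a half turn about z gives the same grasp; the last joint's range is limited). The gripper opens to 88 mm and grips with 3 to 60 N. Pads are 19 mm wide; open, the fingers measure 130 mm over their backs; the gripper's body (78 mm by 193 mm) begins 47 mm behind the grasp point.
Start: joints at [84.574, 20.546, 0.682, 0, -70.136, -16.507], TCP at [0.252, 0.626, 0.246] pointing down, gripper open.
Joint ranges: [-176.03, 176.03], [-82.01, 121.73], [-58.28, 71.71], [-173.87, 95.51], [-174.79, -0.11], [-173.66, 173.66]. Speed limits (degrees/s): [136.94, 136.94, 172.46, 180, 180, 180].

INTERFACE

Orientations are given as [roll, pitch, yaw] about the fixed x, y, z axes, in that order (R = Rz(yaw) Ry(pitch) Rx(roll)).
In Python, from plant import r gives the robot as it stands. The module is installed in compiled form; this text tells all that it offers.
- The arm moves only by the tool jog_arm, never from a script. Its argument "deltas" is a list that holds one entry, the list of rows, each a list of 5 numbers: the opening, from -1 (shut) to 1 (fully open), then the shift along the world's x, y, z in cm, then the turn about the world's z in rad. In form: [[[claw, dx, dy, dz, turn], ...]]. A call has 1 to 8 rows; each row shifts and turns the commanded pose from where the row before left it; what a row does not reach is not made up. A row lasts 1/8 s, in which the tool goes at most 62.5 mm and 10.7 degrees, less where a joint would pass 70% of its speed; a pose out of reach is approached as far as the arm can. A call with a gripper value outside its range is refused whole. The fingers move at their own pace and stop on an object; "force" is the grip in N (left out, the last holds). Time passes only in rows, so rows that do not move let the fingers close. It gives the time, the measured TCP pose, the force, the opening and the grip force at its end, in the units of the state.
- r.get_state(): the state, without advancing time (a new reading comes with each control period).
- r.capture(name): name is "scene" or "top" or "wrist"; returns the picture (420x560x3 uint8, blue, green, red); there is no depth.
- r.camera_info(name): a dict with "fx", "fy", "cx", "cy" (pixels), "view" (4x4, takes a point from world to camera coordinates). Camera axes: x right, y up, looking along -z (the intrinsics and any distortion apply to the point x, -y, -z); pixel columns grow to the right and rows downward; lengths in m; the calibration is good to about 2 mm. A picture is of the moment at which its call begins: read the wrist's pose just before it. camera_info takes no time and is no camera call; for the wrist camera it gives the pose at the moment of the call.
- r.close_job(): hands the job in; it is judged then, once.
The state is a dict: "time_s": time; "joints": joint angles; "qd": joint speeds; "joint_torque": joint torques, N m; "tcp_pos": TCP position; "eef_rot": TCP orientation; "contact_force": force on the tool from outside, world axes, zero at the start; "moment": the same for the moment, N m; "gripper_width": finger opening in m; "gripper_force": force on a finger pad.
Only numpy, scipy, OpenCV 4.12 (cv2) and the standard library are available. Lean on these libraries where they do the work, as an engineer would, in place of code of your own. Each camera call takes 0.05 s, during which the arm holds its last target. There are 200 camera calls.

## Working session

There is one attempt and no reset: what is moved stays moved. The work goes in short steps, Python scripts to look and compute and a tool call to move; the robot and the scene stay as the last step left them, time stands still between calls to the robot, and variables do not carry over. Pictures are saved under pics/ and viewed, at most 14 in all, crops included, and the job is handed in when it is done.

Besides the shell and the picture viewer there is one more tool, called after "Call:" as name(argument=value, ...), one argument or row to a line, values as JSON. jog_arm: Moves the arm, as the interface text tells. Its arguments: {"type":"object","properties":{"deltas":{"type":"array"},"force":{"type":"number"}},"required":["deltas"]}

```bash
mkdir -p pics; cat > h.py <<'E'
import numpy as np, cv2
from plant import r
def ray(ci,u,v):
    V=np.array(ci["view"]);R=V[:3,:3];t=V[:3,3]
    d=np.array([(u-ci["cx"])/ci["fx"],-(v-ci["cy"])/ci["fy"],-1.])
    return -R.T@t, R.T@d
def onz(ci,u,v,z):
    o,d=ray(ci,u,v);return o+d*(z-o[2])/d[2]
def px(ci,p):
    V=np.array(ci["view"]);c=V[:3,:3]@np.array(p)+V[:3,3]
    return ci["cx"]+ci["fx"]*c[0]/-c[2], ci["cy"]-ci["fy"]*c[1]/-c[2]
E
python3 - <<'E'
from h import *
print(r.get_state())
for n in("scene","top"):
    im=r.capture(n);cv2.imwrite(f"pics/{n}0.png",im)
    ci=r.camera_info(n);print(n,{k:(np.round(v,3).tolist()) for k,v in ci.items() if not isinstance(v,str)})
E
```

```text
{'time_s': 0.0, 'joints': array([ 8.45737063e+01,  2.05921750e+01,  6.34482992e-01, -2.10062628e-02,
       -7.01351291e+01, -1.65047731e+01]), 'qd': array([-0.02979473,  0.0077202 , -0.03002027,  0.00932864, -0.01672217,
        0.06928932]), 'joint_torque': array([-2.55239347e-04, -5.82710123e+01,  2.93066096e+01,  6.99768528e+00,
        7.14881869e-03, -1.64678750e-04]), 'tcp_pos': array([0.25197667, 0.62571967, 0.2446169 ]), 'eef_rot': array([ 1.79905393e+02, -7.43917492e-03, -2.19382146e+01]), 'contact_force': array([-0.29295983, -0.22100604, -0.39059976]), 'moment': array([ 0.04556155, -0.00311836,  0.01491238]), 'gripper_force': 0.0, 'gripper_width': 0.08771752270148112}
scene {'fx': 416.605, 'fy': 416.605, 'cx': 278.223, 'cy': 215.206, 'view': [[-0.277, 0.961, -0.017, 0.152], [-0.738, -0.201, 0.644, 0.41], [0.616, 0.191, 0.765, -1.173], [0.0, 0.0, 0.0, 1.0]]}
top {'fx': 542.855, 'fy': 542.855, 'cx': 281.24, 'cy': 211.529, 'view': [[0.021, -1.0, 0.012, -0.003], [0.985, 0.023, 0.171, -0.586], [-0.171, 0.008, 0.985, -1.225], [0.0, 0.0, 0.0, 1.0]]}
```

View pics/top0.png

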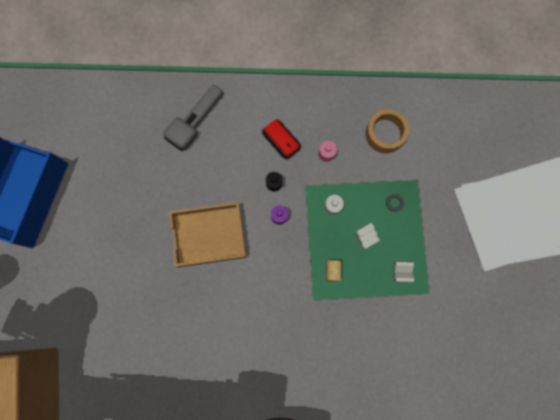

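View pics/scene0.png

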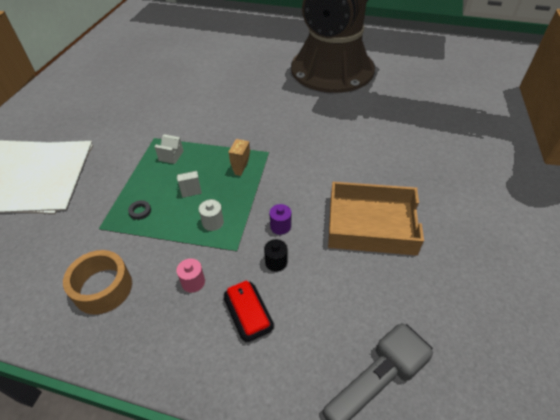

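Top view: the post candidates are white (334,204), black (274,181), pink (328,150) and purple (280,214). Bare aluminium means the white one on the mat. The other pieces on the mat are the step block (368,236), V-block (404,272), wedge (334,270) and collar (395,203). The tray is at (208,235), with its notch in the left (+y) wall.

```bash
python3 - <<'E'
from h import *
im=cv2.imread("pics/top0.png");ci=r.camera_info("top")
c=cv2.resize(im[175:305,165:435],None,fx=2.9,fy=2.9,interpolation=cv2.INTER_CUBIC);cv2.imwrite("pics/crop0.png",c)
hsv=cv2.cvtColor(im,cv2.COLOR_BGR2HSV)
g=cv2.inRange(hsv,(60,90,40),(95,255,255));g[:170]=0;g[310:]=0
cn=max(cv2.findContours(g,0,2)[0],key=cv2.contourArea)
q=cv2.boxPoints(cv2.minAreaRect(cn));print("mat",[np.round(onz(ci,*p,.003),3)[:2].tolist() for p in q])
hull=np.zeros_like(g);cv2.fillConvexPoly(hull,cv2.convexHull(cn),255);hull=cv2.erode(hull,np.ones((5,5)))
n=cv2.bitwise_and(hull,255-g)
for k in cv2.findContours(n,0,2)[0]:
    if cv2.contourArea(k)>60:
        (a,b),wh,an=cv2.minAreaRect(k);print((round(a),round(b)),np.round(wh,1),round(an),np.round(onz(ci,a,b,.03),3))
b=cv2.inRange(hsv,(8,90,60),(25,255,255));b[:195]=0;b[275:]=0;b[:,:160]=0;b[:,255:]=0
cn=max(cv2.findContours(b,0,2)[0],key=cv2.contourArea);R=cv2.minAreaRect(cn);print(R)
print("tray",[np.round(onz(ci,*p,.045),3)[:2].tolist() for p in cv2.boxPoints(R)],onz(ci,*R[0],.045))
s=r.get_state();cw=r.camera_info("wrist");V=np.array(cw["view"]);print(-V[:3,:3].T@V[:3,3]-s["tcp_pos"],np.round(V[:3,:3],3),cw["fx"],cw["fy"],cw["cx"],cw["cy"], list(cw))
E
```

```text
mat [[0.659, -0.05], [0.685, -0.333], [0.407, -0.345], [0.383, -0.072]]
(403, 272) [21. 22.] 90 [ 0.453 -0.28   0.03 ]
(333, 270) [22. 16.] 90 [ 0.453 -0.115  0.03 ]
(367, 236) [22.  22.5] 60 [ 0.536 -0.196  0.03 ]
(334, 204) [20. 20.] 90 [ 0.611 -0.117  0.03 ]
(395, 202) [17.7 17.7] 45 [ 0.619 -0.262  0.03 ]
((206.91278076171875, 234.1937255859375), (55.756717681884766, 71.56497192382812), 82.23483276367188)
tray [[0.581, 0.277], [0.608, 0.111], [0.478, 0.089], [0.452, 0.252]] [0.52922042 0.1822827  0.045     ]
[ 0.06339535 -0.02568792  0.13856387] [[-0.373 -0.928  0.001]
 [ 0.897 -0.361 -0.255]
 [ 0.236 -0.094  0.967]] 302.52912614056083 302.52912614056083 280.12830045950017 216.45668316096308 ['fx', 'fy', 'cx', 'cy', 'view']
```

View pics/crop0.png

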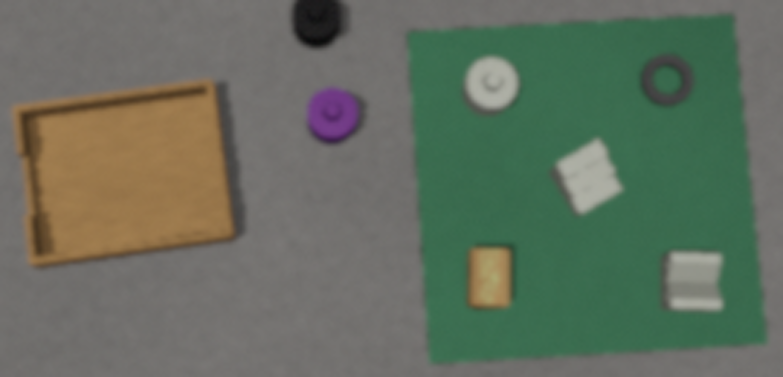

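The crop confirms the choice: a white-grey post with a pin at crop (491,83). Black and purple are decoys off the mat. Tray outline measures 132 x 166 mm against 130 x 164 nominal. Next I'll move over the tray for a close look.

Call:
jog_arm(
  deltas=[
    [[1,2.5,-4.1,-0.2,-0.094],[1,2.5,-4.1,-0.2,-0.094],[1,2.5,-4.1,-0.2,-0.094],[1,2.5,-4.1,-0.2,-0.094],[1,2.5,-4.1,-0.2,-0.094],[1,2.5,-4.1,-0.2,-0.094],[1,2.5,-4.1,-0.2,-0.094],[1,2.5,-4.1,-0.2,-0.094]],
  ],
)

```text
time_s: 1.1
tcp_pos: [0.4526, 0.2966, 0.2293]
eef_rot: [180.0, -0.0, -65.2]
contact_force: [0.9, 0.1, -0.5]
gripper_width: 0.0873
gripper_force: 0.0
```

Call:
jog_arm(
  deltas=[
    [[1,2.5,-4.1,-0.2,-0.094],[1,2.5,-4.1,-0.2,-0.094],[1,2.5,-4.1,-0.2,-0.094],[1,0,0,0,0],[1,0,0,0,0]],
  ],
)

```text
time_s: 1.72
tcp_pos: [0.527, 0.1749, 0.2233]
eef_rot: [180.0, -0.0, -81.2]
contact_force: [-1.0, 0.5, 0.4]
gripper_width: 0.0877
gripper_force: 0.0
```

```bash
cat >> h.py <<'E'
def wrist(name):
    s=r.get_state();ci=r.camera_info("wrist");im=r.capture("wrist");cv2.imwrite(f"pics/{name}.png",im)
    print("t",s["time_s"],"tcp",np.round(s["tcp_pos"],4),"rot",np.round(s["eef_rot"],2));return im,ci
E
python3 - <<'E'
from h import *
im,ci=wrist("w1")
print([np.round(px(ci,p)) for p in ([.529,.182,.005],[.4,.1,0],[.54,-.2,.03])])
E
```

```text
t 1.725 tcp [0.527  0.1749 0.2233] rot [ 1.7997e+02 -1.0000e-02 -8.1200e+01]
[array([278., 201.]), array([397., 149.]), array([ 336., -254.])]
```

View pics/w1.png

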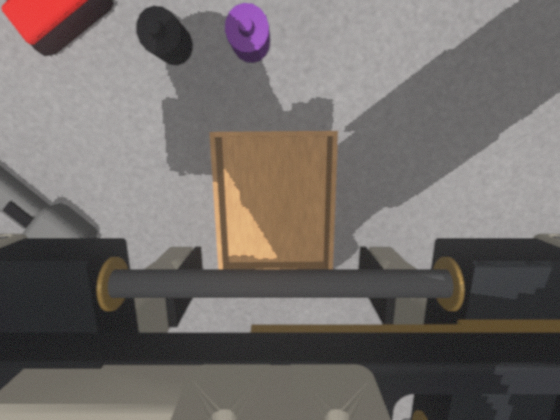

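The wrist view shows the tray with its plain end at the top, corners (210,131) and (337,131). The notched end at the bottom is hidden by the gripper bar, so I'll shift back 6 cm to see all of it.

Call:
jog_arm(
  deltas=[
    [[1,0,3,0,0],[1,0,3,0,0],[1,0,0,0,0],[1,0,0,0,0]],
  ],
)

```text
time_s: 2.28
tcp_pos: [0.5265, 0.2358, 0.2235]
eef_rot: [180.0, -0.0, -81.1]
contact_force: [-0.0, 0.5, 0.5]
gripper_width: 0.0878
gripper_force: 0.0
```

```bash
python3 - <<'E'
from h import *
im,ci=wrist("w2")
hsv=cv2.cvtColor(im,cv2.COLOR_BGR2HSV)
b=cv2.inRange(hsv,(8,80,40),(25,255,255));b[:60]=0;b[240:]=0;b[:,:160]=0;b[:,400:]=0
b=cv2.morphologyEx(b,cv2.MORPH_CLOSE,np.ones((5,5)))
k=max(cv2.findContours(b,0,2)[0],key=cv2.contourArea)
print(cv2.boundingRect(k))
m=np.zeros_like(b);cv2.drawContours(m,[k],-1,255,-1)
q=cv2.approxPolyDP(cv2.convexHull(k),6,True)[:,0].astype(float);print(q.tolist())
# subpixel by line fits at rim height
P=k[:,0].astype(float);L=[]
n=len(q)
for i in range(n):
    a,c=q[i],q[(i+1)%n];d=(c-a)/np.linalg.norm(c-a);t=(P-a)@d;e=abs((P-a)@np.array([-d[1],d[0]]))
    s=P[(e<3)&(t>8)&(t<np.linalg.norm(c-a)-8)]
    w=np.array([onz(ci,u,v,.045)[:2] for u,v in s],np.float32)
    vx,vy,x,y=cv2.fitLine(w,cv2.DIST_HUBER,0,.001,.001).ravel();L.append((vx,vy,x,y));print(len(s),np.degrees(np.arctan2(vy,vx)),x,y)
if n==4:
    C=[]
    for i in range(4):
        a,c=L[i],L[(i+1)%4];A=np.array([[a[0],-c[0]],[a[1],-c[1]]]);t=np.linalg.solve(A,[c[2]-a[2],c[3]-a[3]]);C.append([a[2]+t[0]*a[0],a[3]+t[0]*a[1]])
    C=np.array(C);print(C,np.linalg.norm(C-np.roll(C,1,0),axis=1),C.mean(0))
cv2.imwrite("pics/w2c.png",cv2.resize(im[80:260,150:410],None,fx=3,fy=3))
E
```

```text
t 2.275 tcp [0.5265 0.2358 0.2235] rot [ 1.7998e+02 -1.0000e-02 -8.1060e+01]
(216, 66, 134, 164)
[[349.0, 66.0], [341.0, 228.0], [226.0, 229.0], [216.0, 67.0]]
14 -80.931984 0.4689822 0.170717
5 9.879492 0.5304382 0.26487145
19 -80.65776 0.59591573 0.18718106
2 51.12956 0.55827445 0.105536506
[[0.45602345 0.25191143]
 [0.5816668  0.2737934 ]
 [0.6006903  0.1581586 ]
 [0.49242383 0.02384075]] [0.23095718 0.12753461 0.11718916 0.17251931] [0.5327011  0.17692605]
```

View pics/w2c.png

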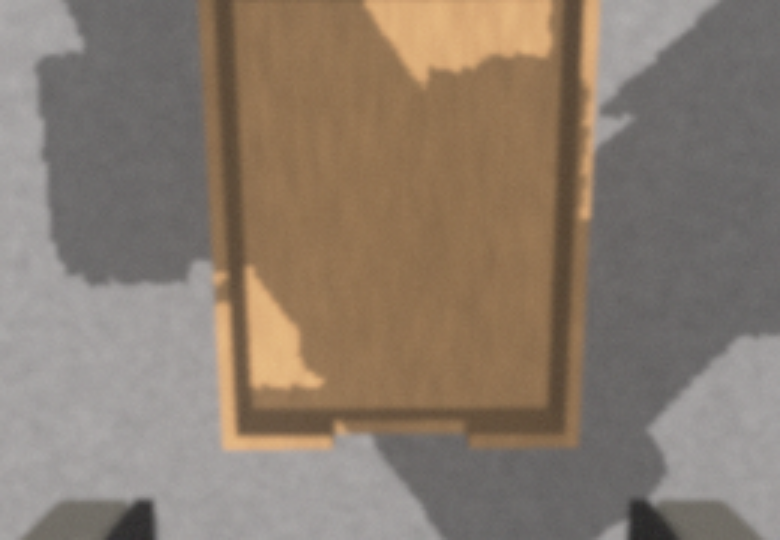

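The crop shows the notch at the bottom, in the world +y end. I'll refit using every contour pixel.

```bash
python3 - <<'E'
from h import *
im=cv2.imread("pics/w2.png");ci=r.camera_info("wrist")
hsv=cv2.cvtColor(im,cv2.COLOR_BGR2HSV)
b=cv2.inRange(hsv,(8,80,40),(25,255,255));b[:50]=0;b[240:]=0;b[:,:160]=0;b[:,400:]=0
b=cv2.morphologyEx(b,cv2.MORPH_CLOSE,np.ones((5,5)))
P=max(cv2.findContours(b,0,1)[0],key=cv2.contourArea)[:,0].astype(float)
q=np.array([[349,66],[341,228],[226,229],[216,67]],float);L=[]
for i in range(4):
    a,c=q[i],q[(i+1)%4];l=np.linalg.norm(c-a);d=(c-a)/l;t=(P-a)@d;e=abs((P-a)@np.array([-d[1],d[0]]))
    s=P[(e<3)&(t>8)&(t<l-8)]
    w=np.array([onz(ci,u,v,.045)[:2] for u,v in s],np.float32)
    L.append(cv2.fitLine(w,cv2.DIST_HUBER,0,.001,.001).ravel());print(len(s),np.degrees(np.arctan2(L[-1][1],L[-1][0])))
C=[]
for i in range(4):
    a,c=L[i],L[(i+1)%4];t=np.linalg.solve(np.array([[a[0],-c[0]],[a[1],-c[1]]]),[c[2]-a[2],c[3]-a[3]]);C.append([a[2]+t[0]*a[0],a[3]+t[0]*a[1]])
C=np.array(C);print(C,np.linalg.norm(C-np.roll(C,1,0),axis=1),C.mean(0))
E
```

```text
146 -80.829735
56 8.917698
146 -80.77119
116 9.557189
[[0.45578542 0.25272912]
 [0.58233243 0.2725859 ]
 [0.6081792  0.11350983]
 [0.48169765 0.09221428]] [0.1625929  0.12809542 0.16116218 0.12826179] [0.5319987  0.18275979]
```

Call:
jog_arm(
  deltas=[
    [[1,0,-6,0,0],[1,0,-6,0,0],[1,0,-6,0,0],[1,0,-6,0,0],[1,0,-6,0,0],[1,0,0,0,0],[1,0,0,0,0]],
  ],
)

```text
time_s: 3.2
tcp_pos: [0.5269, -0.0654, 0.2237]
eef_rot: [-180.0, 0.0, -81.3]
contact_force: [-0.6, 0.9, -0.1]
gripper_width: 0.0875
gripper_force: 0.0
```

```bash
python3 - <<'E'
from h import *
im,ci=wrist("w3")
print([np.round(px(ci,p)) for p in ([.536,-.196,.03],[.453,-.28,.03],[.453,-.115,.03],[.611,-.117,.03],[.619,-.262,.01])])
E
```

```text
t 3.2 tcp [ 0.5269 -0.0654  0.2237] rot [-1.7998e+02  1.0000e-02 -8.1270e+01]
[array([291.,  73.]), array([391.,  -7.]), array([354., 166.]), array([210., 141.]), array([220.,  -7.])]
```

View pics/w3.png

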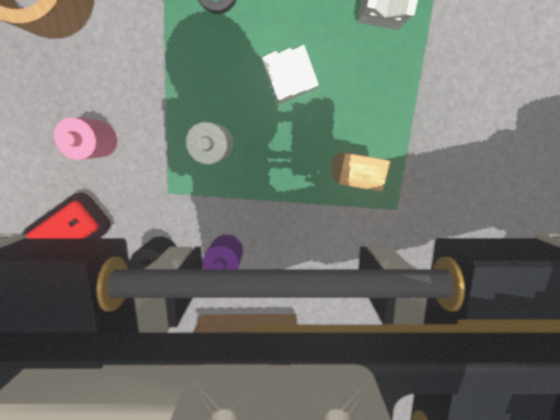

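The tray fits 162 x 128 mm, about a pixel small all round. Its centre is (0.532,0.183) and yaw 9.2°. This view shows the step block at (291,73), post (208,143) and wedge (363,170), with the collar and V-block cut off at the top. Moving on 7 cm should bring all five into frame.

Call:
jog_arm(
  deltas=[
    [[1,0,-3.5,0,0],[1,0,-3.5,0,0],[1,0,0,0,0],[1,0,0,0,0]],
  ],
)

```text
time_s: 3.75
tcp_pos: [0.5273, -0.1338, 0.2235]
eef_rot: [180.0, 0.0, -81.1]
contact_force: [0.2, -0.4, -0.2]
gripper_width: 0.0873
gripper_force: 0.0
```

```bash
python3 - <<'E'
from h import *
im,ci=wrist("w4")
cv2.imwrite("pics/w4c.png",cv2.resize(im[5:245,150:450],None,fx=2.5,fy=2.5,interpolation=cv2.INTER_CUBIC))
E
```

```text
t 3.75 tcp [ 0.5273 -0.1338  0.2235] rot [ 1.800e+02  1.000e-02 -8.112e+01]
```

View pics/w4c.png

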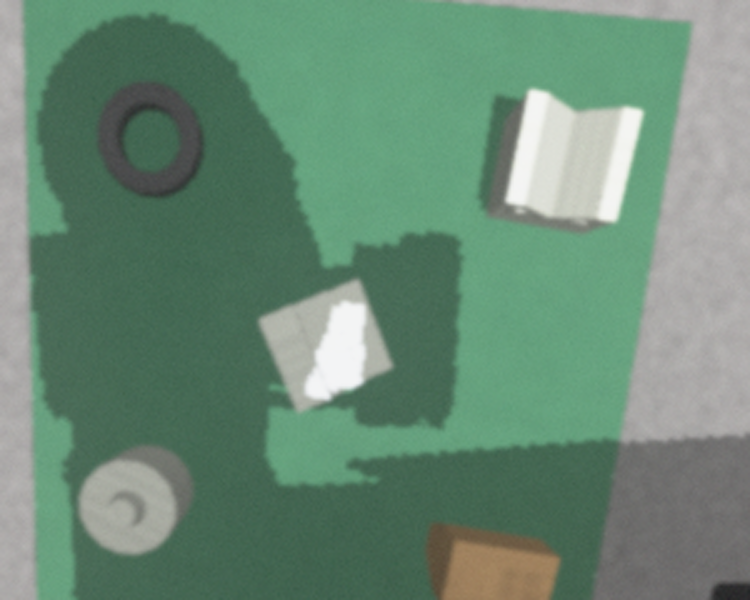

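The wrist crop shows:
- Collar at (150,138).
- V-block top corners at (530,90), (643,108), (616,222) and (507,203).
- Step-block corners at (258,320), (360,280), (393,367) and (297,412). The scene view shows its tall face towards world +x, which is on the left here.
- Post top at (128,507).
- Wedge at the lower right.

```bash
python3 - <<'E'
from h import *
ci=r.camera_info("wrist");im=cv2.imread("pics/w4.png")
f=lambda a,z:onz(ci,a[0]/2.5+150,a[1]/2.5+5,z)[:2]
def box(n,A,Z):
    p=np.array([f(a,z) for a,z in zip(A,Z)]);e=p-np.roll(p,-1,0)
    print(n,"ctr",p.mean(0).round(4),"len",np.linalg.norm(e,axis=1).round(4),"ang",np.degrees(np.arctan2(e[:,1],e[:,0])).round(1))
box("v",[(530,90),(643,108),(616,222),(507,203)],[.043]*4)
A=[(258,320),(360,280),(393,367),(297,412)]
box("stepL",A,[.051,.027,.027,.051]);box("stepR",A,[.027,.051,.051,.027])
print("post top",f((128,507),.047),"left/right",f((78,507),.047),f((178,507),.047))
print("collar",f((150,139),.015),f((98,139),.015),f((203,139),.015))
ic=np.array(r.camera_info("top")["view"]);print("cam",f((0,0),0))
E
```

```text
v ctr [ 0.4531 -0.2799] len [0.0439 0.041  0.0439 0.0402] ang [  0.9 -89.9 179.8  90. ]
stepL ctr [ 0.5356 -0.1954] len [0.0445 0.0388 0.0443 0.0393] ang [  30.7  -58.8 -148.7  121.6]
stepR ctr [ 0.537  -0.1946] len [0.0449 0.036  0.0447 0.0423] ang [  28.2  -58.8 -143.7  121.6]
post top [ 0.60995562 -0.11562056] left/right [ 0.63108628 -0.11229861] [ 0.58882574 -0.11894238]
collar [ 0.62230371 -0.26591196] [ 0.6437725  -0.26253953] [ 0.60042279 -0.26934912]
cam [ 0.69302897 -0.31171672]
```

The sizes match (44 x 40 mm). Step block is at (0.5356,-0.1954), x axis at 30.7°. Going for it now.

Call:
jog_arm(
  deltas=[
    [[1,0.3,-2,0,0.13],[1,0.3,-2,0,0.13],[1,0.26,-2.04,0,0.126],[1,0,0,-5,0],[1,0,0,-5,0],[1,0,0,-5,0],[1,0,0,-3,0],[1,0,0,0,0]],
  ],
)

```text
time_s: 4.8
tcp_pos: [0.5343, -0.1941, 0.0415]
eef_rot: [179.8, 0.2, -59.0]
contact_force: [-0.3, -0.8, 0.2]
gripper_width: 0.088
gripper_force: 0.0
```

Call:
jog_arm(
  deltas=[
    [[1,0,0,-2,0],[1,0,0,0,0],[-1,0,0,0,0],[-1,0,0,0,0],[-1,0,0,0,0],[-1,0,0,0,0],[-1,0,0,0,0],[-1,0,0,0,0]],
  ],
  force=30,
)

```text
time_s: 5.8
tcp_pos: [0.5357, -0.1953, 0.0237]
eef_rot: [180.0, -0.0, -59.1]
contact_force: [0.5, 0.4, 1.7]
gripper_width: 0.0438
gripper_force: 29.9
```

Gripped at 43.8 mm. Lifting it and carrying it over the notched end.

Call:
jog_arm(
  deltas=[
    [[-1,0,0,2,0],[-1,0,0,4,0],[-1,0,0,4,0],[-1,0,4,0,0],[-1,0,4.8,0,0],[-1,-0.2,4.8,0,-0.05],[-1,-0.2,4.8,0,-0.06],[-1,-0.2,4.8,0,-0.06]],
  ],
)

```text
time_s: 6.8
tcp_pos: [0.5291, 0.0381, 0.1233]
eef_rot: [180.0, 0.0, -68.9]
contact_force: [0.7, 0.1, -2.2]
gripper_width: 0.044
gripper_force: 29.9
```

Call:
jog_arm(
  deltas=[
    [[-1,-0.2,4.8,0,-0.06],[-1,-0.2,4.8,0,-0.06],[-1,-0.2,4.8,0,-0.06],[-1,-0.2,4.0,0,-0.029],[-1,-0.14,1.6,0,0],[-1,0,0,0,0],[-1,0,0,0,0]],
  ],
)

```text
time_s: 7.68
tcp_pos: [0.52, 0.2358, 0.1232]
eef_rot: [179.9, -0.0, -80.8]
contact_force: [0.6, -1.0, -2.7]
gripper_width: 0.0442
gripper_force: 29.9
```

```bash
python3 - <<'E'
from h import *
im,ci=wrist("w5")
cv2.imwrite("pics/w5c.png",cv2.resize(im[100:370,130:430],None,fx=2.2,fy=2.2,interpolation=cv2.INTER_CUBIC))
T=np.array([.531,.183]);a=np.radians(9.2);X=np.array([np.cos(a),np.sin(a)]);Y=np.array([-X[1],X[0]])
for x,y in((-60,-77),(60,-77),(60,77),(-60,77)): print((np.array(px(ci,[*(T+X*x/1e3+Y*y/1e3),.045]))-[130,100])*2.2)
E
```

```text
t 7.675 tcp [0.52   0.2358 0.1232] rot [ 1.7995e+02 -3.0000e-02 -8.0800e+01]
[ 527.95694557 -140.19900655]
[ 115.8699193  -140.53470838]
[151.7521732  351.65918515]
[494.45925986 351.71960257]
```

View pics/w5c.png

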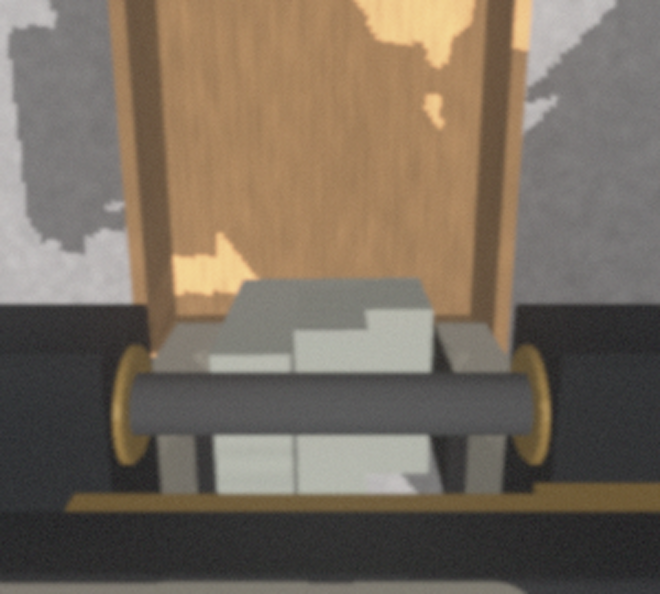

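The block is held square over the notched end and the walls are where predicted. Lowering, then pushing gently along the row to the wall.

Call:
jog_arm(
  deltas=[
    [[-1,0.2,-0.1,-4,0],[-1,0,0,-3,0],[-1,0,0,-1.5,0],[-1,0,0,-0.8,0],[-1,0,0,-0.4,0],[-1,0,0,0,0]],
  ],
)

```text
time_s: 8.48
tcp_pos: [0.5227, 0.2359, 0.0271]
eef_rot: [-180.0, 0.0, -80.8]
contact_force: [0.1, -1.0, -2.2]
gripper_width: 0.0437
gripper_force: 29.9
```

Call:
jog_arm(
  deltas=[
    [[-1,-0.03,0.2,0,0],[-1,0,0,0,0]],
  ],
)

```text
time_s: 8.72
tcp_pos: [0.5223, 0.2382, 0.0271]
eef_rot: [-179.9, 0.0, -80.8]
contact_force: [-0.3, -0.1, -2.2]
gripper_width: 0.044
gripper_force: 29.9
```

Call:
jog_arm(
  deltas=[
    [[-1,-0.02,0.1,0,0],[-1,0,0,0,0]],
  ],
)

```text
time_s: 8.98
tcp_pos: [0.5219, 0.2389, 0.0267]
eef_rot: [-180.0, 0.0, -80.8]
contact_force: [1.1, 0.5, -2.5]
gripper_width: 0.0439
gripper_force: 29.9
```

Call:
jog_arm(
  deltas=[
    [[-1,-0.01,0.1,0,0],[-1,0,0,0,0]],
  ],
)

```text
time_s: 9.22
tcp_pos: [0.5218, 0.2398, 0.0266]
eef_rot: [-180.0, 0.0, -80.8]
contact_force: [0.2, -0.9, -2.1]
gripper_width: 0.0435
gripper_force: 29.9
```

Call:
jog_arm(
  deltas=[
    [[-1,-0.02,0.1,0,0],[-1,0,0,0,0]],
  ],
)

```text
time_s: 9.48
tcp_pos: [0.5215, 0.2403, 0.0265]
eef_rot: [180.0, -0.0, -80.8]
contact_force: [1.8, -2.4, -0.7]
gripper_width: 0.0444
gripper_force: 29.9
```

Call:
jog_arm(
  deltas=[
    [[-1,-0.01,0.1,0,0],[-1,0,0,0,0]],
  ],
)

```text
time_s: 9.72
tcp_pos: [0.5214, 0.2404, 0.0265]
eef_rot: [180.0, -0.1, -80.8]
contact_force: [3.6, -7.0, -0.8]
gripper_width: 0.044
gripper_force: 29.9
```

Contact with the wall at 7 N. Releasing, then going for the post.

Call:
jog_arm(
  deltas=[
    [[-1,0,-0.1,-0.07,0],[0.25,0,0,0,0],[0.25,0,0,0,0],[0.25,0,0,0,0],[0.25,0,0,2,0],[0.25,0,0,6,0],[1,0,0,0,0],[1,1.1,-4.45,0,0]],
  ],
)

```text
time_s: 10.72
tcp_pos: [0.5329, 0.1982, 0.1067]
eef_rot: [-179.9, 0.1, -80.6]
contact_force: [0.8, -0.2, -0.2]
gripper_width: 0.0696
gripper_force: 0.0
```

Call:
jog_arm(
  deltas=[
    [[1,1.1,-4.45,0,0],[1,1.1,-4.45,0,0],[1,1.1,-4.45,0,0],[1,1.1,-4.45,0,0],[1,1.1,-4.45,0,0],[1,1.1,-4.45,0,0],[1,1.17,-4.47,0,0],[1,0,0,0,0]],
  ],
)

```text
time_s: 11.72
tcp_pos: [0.6102, -0.1182, 0.105]
eef_rot: [180.0, -0.0, -81.0]
contact_force: [-0.6, 1.1, -0.3]
gripper_width: 0.0875
gripper_force: 0.0
```

Call:
jog_arm(
  deltas=[
    [[1,0,0,-3,0],[1,0,0,-3,0],[1,0,0,-2,0],[1,0,0,0,0],[-1,0,0,0,0],[-1,0,0,0,0],[-1,0,0,0,0],[-1,0,0,0,0]],
  ],
)

```text
time_s: 12.72
tcp_pos: [0.6102, -0.1155, 0.0262]
eef_rot: [-180.0, -0.0, -80.8]
contact_force: [-1.0, -0.5, 0.6]
gripper_width: 0.0531
gripper_force: 0.0
```

Call:
jog_arm(
  deltas=[
    [[-1,0,0,0,0],[-1,0,0,0,0]],
  ],
)

```text
time_s: 12.98
tcp_pos: [0.6102, -0.1155, 0.026]
eef_rot: [-180.0, -0.0, -80.8]
contact_force: [-0.8, 0.3, 1.8]
gripper_width: 0.0406
gripper_force: 30.0
```

```bash
python3 - <<'E'
from h import *
im=r.capture("top");ci=r.camera_info("top")
cv2.imwrite("pics/t2.png",cv2.resize(im[175:305,165:435],None,fx=2.9,fy=2.9,interpolation=cv2.INTER_CUBIC))
E
```

```text
(no output)
```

View pics/t2.png

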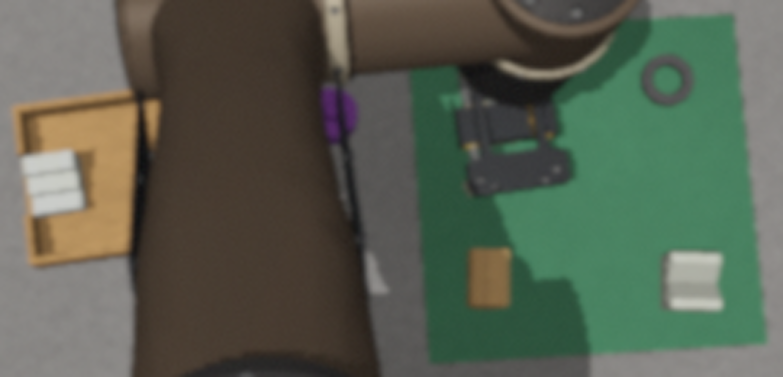

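The top view shows the step block seated square against the notched wall, and the post is gripped. Carrying it over.

Call:
jog_arm(
  deltas=[
    [[-1,0,0,2,0],[-1,0,0,4,0],[-1,0,0,3,0],[-1,-1.17,4.46,0,0],[-1,-1.17,4.46,0,0],[-1,-1.17,4.46,0,0],[-1,-1.17,4.46,0,0],[-1,-1.17,4.46,0,0]],
  ],
)

```text
time_s: 14.02
tcp_pos: [0.5509, 0.1088, 0.1157]
eef_rot: [180.0, 0.0, -80.8]
contact_force: [1.3, 0.3, -2.0]
gripper_width: 0.0408
gripper_force: 30.0
```

Call:
jog_arm(
  deltas=[
    [[-1,-1.17,4.46,0,0],[-1,-1.14,4.46,0,0],[-1,0,0,0,0],[-1,0,0,-4,0],[-1,0,0,-3,0],[-1,0,0,-1.2,0],[-1,0,0,-0.5,0],[-1,0,0,0,0]],
  ],
)

```text
time_s: 15.02
tcp_pos: [0.529, 0.1967, 0.0294]
eef_rot: [-180.0, 0.0, -80.8]
contact_force: [-1.1, -0.2, -1.9]
gripper_width: 0.0406
gripper_force: 30.0
```

Call:
jog_arm(
  deltas=[
    [[-1,-0.03,0.2,0,0],[-1,0,0,0,0]],
  ],
)

```text
time_s: 15.28
tcp_pos: [0.5287, 0.1992, 0.0297]
eef_rot: [-179.9, 0.0, -80.8]
contact_force: [-0.5, -0.1, -1.5]
gripper_width: 0.0404
gripper_force: 30.0
```

Call:
jog_arm(
  deltas=[
    [[-1,-0.01,0.1,0,0],[-1,0,0,0,0]],
  ],
)

```text
time_s: 15.52
tcp_pos: [0.5282, 0.1998, 0.0291]
eef_rot: [-180.0, 0.0, -80.8]
contact_force: [-0.7, 0.5, -2.5]
gripper_width: 0.0409
gripper_force: 30.0
```

Call:
jog_arm(
  deltas=[
    [[-1,-0.02,0.1,0,0],[-1,0,0,0,0]],
  ],
)

```text
time_s: 15.78
tcp_pos: [0.528, 0.1999, 0.0289]
eef_rot: [180.0, -0.1, -80.8]
contact_force: [2.2, -4.8, 0.2]
gripper_width: 0.0403
gripper_force: 30.0
```

Post made contact with the step block at the predicted spot (4.8 N). Releasing and fetching the collar.

Call:
jog_arm(
  deltas=[
    [[-1,0,-0.05,-0.08,0],[0.25,0,0,0,0],[0.25,0,0,0,0],[0.25,0,0,0,0],[0.25,0,0,2,0],[0.25,0,0,6,0],[1,0.945,-4.66,0,0],[1,0.945,-4.66,0,0]],
  ],
)

```text
time_s: 16.77
tcp_pos: [0.5473, 0.1069, 0.1092]
eef_rot: [-179.9, 0.1, -80.7]
contact_force: [0.8, 0.3, -0.2]
gripper_width: 0.0694
gripper_force: 0.0
```

Call:
jog_arm(
  deltas=[
    [[1,0.945,-4.66,0,0],[1,0.945,-4.66,0,0],[1,0.945,-4.66,0,0],[1,0.945,-4.66,0,0],[1,0.945,-4.66,0,0],[1,0.945,-4.66,0,0],[1,0.945,-4.66,0,0],[1,0.945,-4.66,0,0]],
  ],
)

```text
time_s: 17.77
tcp_pos: [0.6228, -0.2672, 0.1081]
eef_rot: [-180.0, 0.0, -80.8]
contact_force: [0.9, 0.2, -0.2]
gripper_width: 0.0876
gripper_force: 0.0
```

Call:
jog_arm(
  deltas=[
    [[1,0,0,0,0],[1,0,0,-4,0],[1,0,0,-3,0],[1,0,0,-1.45,0],[1,0,0,0,0],[-1,0,0,0,0],[-1,0,0,0,0],[-1,0,0,0,0]],
  ],
)

```text
time_s: 18.77
tcp_pos: [0.6226, -0.2657, 0.0238]
eef_rot: [-180.0, -0.0, -80.8]
contact_force: [-0.7, -0.0, -0.1]
gripper_width: 0.0628
gripper_force: 0.0
```

Call:
jog_arm(
  deltas=[
    [[-1,0,0,0,0],[-1,0,0,0,0],[-1,0,0,0,0]],
  ],
)

```text
time_s: 19.15
tcp_pos: [0.6225, -0.2658, 0.0236]
eef_rot: [-180.0, -0.0, -80.8]
contact_force: [0.7, -0.5, 0.4]
gripper_width: 0.0424
gripper_force: 30.0
```

Collar gripped. Carrying it to the post.

Call:
jog_arm(
  deltas=[
    [[-1,0,0,2,0],[-1,0,0,4,0],[-1,0,0,3,0],[-1,-0.943,4.66,0,0],[-1,-0.943,4.66,0,0],[-1,-0.943,4.66,0,0],[-1,-0.943,4.66,0,0],[-1,-0.943,4.66,0,0]],
  ],
)

```text
time_s: 20.15
tcp_pos: [0.5747, -0.0314, 0.1136]
eef_rot: [180.0, 0.0, -80.8]
contact_force: [1.0, 0.0, -1.3]
gripper_width: 0.0428
gripper_force: 30.0
```

Call:
jog_arm(
  deltas=[
    [[-1,-0.943,4.66,0,0],[-1,-0.943,4.66,0,0],[-1,-0.943,4.66,0,0],[-1,-0.943,4.66,0,0],[-1,-0.943,4.63,0,0],[-1,0,0,0,0],[-1,0,0,0,0]],
  ],
)

```text
time_s: 21.02
tcp_pos: [0.5278, 0.1998, 0.1134]
eef_rot: [180.0, -0.0, -80.7]
contact_force: [0.9, -1.0, -0.6]
gripper_width: 0.0427
gripper_force: 30.0
```

```bash
python3 - <<'E'
from h import *
im,ci=wrist("w6")
cv2.imwrite("pics/w6c.png",cv2.resize(im[150:400,150:410],None,fx=2.2,fy=2.2,interpolation=cv2.INTER_CUBIC))
E
```

```text
t 21.025 tcp [0.5278 0.1998 0.1134] rot [ 1.7996e+02 -2.0000e-02 -8.0740e+01]
```

View pics/w6c.png

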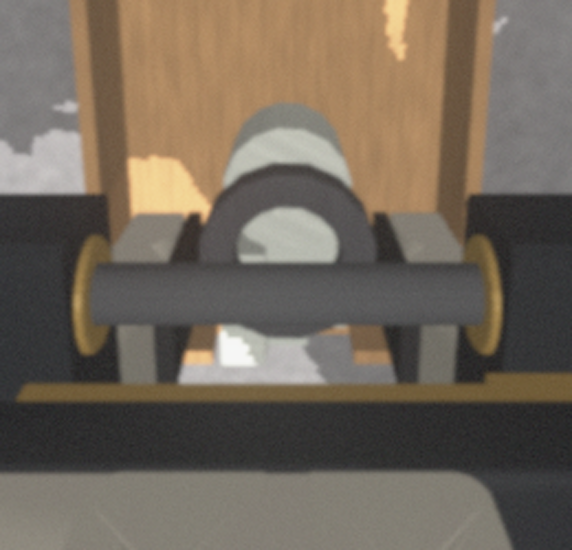

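The post stands at crop (288,140) and the collar is centred across it at (288,248), flat and level. Lowering and releasing.

Call:
jog_arm(
  deltas=[
    [[-1,0,0,-2,0],[-1,0,0,-1.3,0],[-1,0,0,-0.6,0],[-1,0,0,-0.3,0],[-1,0,0,-0.15,0],[-1,0,0,0,0]],
  ],
)

```text
time_s: 21.82
tcp_pos: [0.5283, 0.2001, 0.0703]
eef_rot: [-180.0, 0.0, -80.8]
contact_force: [-0.2, 0.6, -1.2]
gripper_width: 0.0428
gripper_force: 30.0
```

Call:
jog_arm(
  deltas=[
    [[0.25,0,0,-0.05,0],[0.25,0,0,0,0],[0.25,0,0,0,0],[0.25,0,0,2,0],[0.25,0,0,4,0],[1,0,0,0,0],[1,-0.75,-4.8,0,-0.0155],[1,-0.75,-4.8,0,-0.0155]],
  ],
)

```text
time_s: 22.82
tcp_pos: [0.5125, 0.1031, 0.129]
eef_rot: [180.0, -0.0, -82.5]
contact_force: [1.1, -0.5, -0.1]
gripper_width: 0.0792
gripper_force: 0.0
```

Call:
jog_arm(
  deltas=[
    [[1,-0.75,-4.8,0,-0.0155],[1,-0.75,-4.8,0,-0.0155],[1,-0.75,-4.8,0,-0.0155],[1,-0.75,-4.8,0,-0.0155],[1,-0.75,-4.8,0,-0.0155],[1,-0.75,-4.8,0,-0.0155],[1,-0.75,-4.8,0,-0.0155],[1,-0.74,-4.8,0,-0.0155]],
  ],
)

```text
time_s: 23.82
tcp_pos: [0.4526, -0.2815, 0.1292]
eef_rot: [180.0, 0.0, -89.7]
contact_force: [1.2, 0.1, 0.3]
gripper_width: 0.0873
gripper_force: 0.0
```

Call:
jog_arm(
  deltas=[
    [[1,0,0,0,0],[1,0,0,-4,0],[1,0,0,-4,0],[1,0,0,-2.5,0],[1,0,0,0,0],[-1,0,0,0,0],[-1,0,0,0,0],[-1,0,0,0,0]],
  ],
)

```text
time_s: 24.82
tcp_pos: [0.4534, -0.2799, 0.0247]
eef_rot: [-180.0, -0.0, -89.6]
contact_force: [0.3, -1.3, -0.4]
gripper_width: 0.0632
gripper_force: 0.0
```

Call:
jog_arm(
  deltas=[
    [[-1,0,0,0,0],[-1,0,0,0,0],[-1,0,0,0,0]],
  ],
)

```text
time_s: 25.2
tcp_pos: [0.4533, -0.2801, 0.0246]
eef_rot: [-180.0, -0.0, -89.7]
contact_force: [0.0, -0.3, 1.1]
gripper_width: 0.0438
gripper_force: 29.9
```

```bash
python3 - <<'E'
from h import *
im=r.capture("scene")
cv2.imwrite("pics/s2.png",cv2.resize(im[120:270,130:430],None,fx=2.6,fy=2.6,interpolation=cv2.INTER_CUBIC))
E
```

View pics/s2.png

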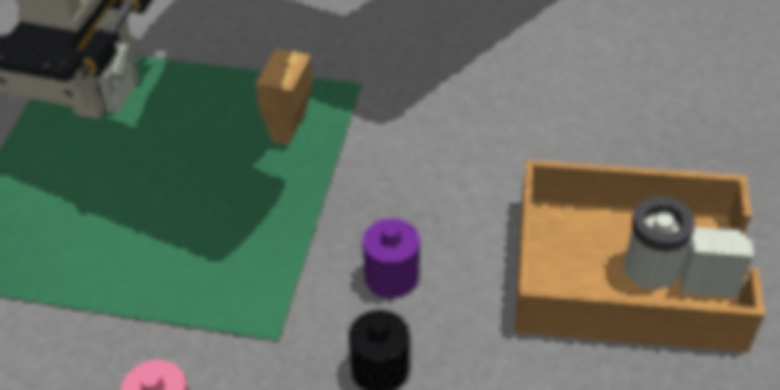

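The collar sits on the post, next to the step block, and the V-block is gripped. Carrying it over.

Call:
jog_arm(
  deltas=[
    [[-1,0,0,2,0],[-1,0,0,4,0],[-1,0,0,3,0],[-1,0.82,4.36,0,0.0155],[-1,0.82,4.36,0,0.0155],[-1,0.82,4.36,0,0.0155],[-1,0.82,4.36,0,0.0155],[-1,0.82,4.36,0,0.0155]],
  ],
)

```text
time_s: 26.25
tcp_pos: [0.4941, -0.0607, 0.1145]
eef_rot: [180.0, 0.0, -85.2]
contact_force: [0.5, 0.6, -1.5]
gripper_width: 0.0442
gripper_force: 29.9
```

Call:
jog_arm(
  deltas=[
    [[-1,0.82,4.36,0,0.0155],[-1,0.82,4.36,0,0.0155],[-1,0.82,4.36,0,0.0155],[-1,0.82,4.36,0,0.0155],[-1,0.82,4.36,0,0.0155],[-1,0,0,0,0],[-1,0,0,-4,0],[-1,0,0,-3,0]],
  ],
)

```text
time_s: 27.25
tcp_pos: [0.5345, 0.1553, 0.0433]
eef_rot: [180.0, -0.0, -80.8]
contact_force: [0.7, 0.1, -0.9]
gripper_width: 0.044
gripper_force: 29.9
```

Call:
jog_arm(
  deltas=[
    [[-1,0,0,-1.2,0],[-1,0,0,-0.5,0],[-1,0,0,0,0],[-1,-0.03,0.2,0,0],[-1,0,0,0,0]],
  ],
)

```text
time_s: 27.88
tcp_pos: [0.5354, 0.1584, 0.0284]
eef_rot: [-179.9, 0.0, -80.8]
contact_force: [0.5, -1.1, -2.0]
gripper_width: 0.0435
gripper_force: 29.9
```

Call:
jog_arm(
  deltas=[
    [[-1,-0.01,0.1,0,0],[-1,0,0,0,0]],
  ],
)

```text
time_s: 28.12
tcp_pos: [0.5349, 0.1591, 0.0278]
eef_rot: [-180.0, 0.0, -80.8]
contact_force: [-0.6, -0.4, -1.4]
gripper_width: 0.0443
gripper_force: 29.9
```

Call:
jog_arm(
  deltas=[
    [[-1,-0.02,0.1,0,0],[-1,0,0,0,0]],
  ],
)

```text
time_s: 28.38
tcp_pos: [0.5346, 0.16, 0.0275]
eef_rot: [180.0, -0.0, -80.8]
contact_force: [-0.2, 0.7, -0.8]
gripper_width: 0.0438
gripper_force: 29.9
```

Call:
jog_arm(
  deltas=[
    [[-1,-0.01,0.05,0,0],[-1,0,0,0,0]],
  ],
)

```text
time_s: 28.62
tcp_pos: [0.5345, 0.1601, 0.0275]
eef_rot: [180.0, -0.0, -80.8]
contact_force: [0.5, -2.9, -0.9]
gripper_width: 0.0437
gripper_force: 29.9
```

V-block is in contact (2.9 N). Releasing, then looking down on the wedge.

Call:
jog_arm(
  deltas=[
    [[-1,0,-0.03,-0.08,0],[0.25,0,0,0,0],[0.25,0,0,0,0],[0.25,0,0,0,0],[0.25,0,0,2,0],[0.25,0,0,4,0],[0.25,0,0,4,0],[1,0,0,0,0]],
  ],
)

```text
time_s: 29.62
tcp_pos: [0.5364, 0.1613, 0.1303]
eef_rot: [-179.6, 0.1, -80.7]
contact_force: [-0.2, 0.7, -0.1]
gripper_width: 0.0604
gripper_force: 0.0
```

Call:
jog_arm(
  deltas=[
    [[1,-1.48,-4.2,1.5,-0.031],[1,-1.48,-4.2,1.5,-0.031],[1,-1.48,-4.2,1.5,-0.031],[1,-1.48,-4.2,1.5,-0.031],[1,-1.48,-4.2,1.5,-0.031],[1,0,0,0,0],[1,0,0,0,0]],
  ],
)

```text
time_s: 30.5
tcp_pos: [0.4604, -0.0499, 0.2013]
eef_rot: [180.0, 0.0, -89.7]
contact_force: [0.2, -0.5, -0.5]
gripper_width: 0.0874
gripper_force: 0.0
```

```bash
python3 - <<'E'
from h import *
im,ci=wrist("w7");x,y=map(int,px(ci,[.453,-.115,.065]));print(x,y)
x0,y0=x-60,y-50
cv2.imwrite("pics/w7c.png",cv2.resize(im[y0:y0+100,x0:x0+120],None,fx=5,fy=5,interpolation=cv2.INTER_CUBIC));print(x0,y0)
E
```

```text
t 30.5 tcp [ 0.4604 -0.0499  0.2013] rot [ 1.7999e+02  1.0000e-02 -8.9690e+01]
288 140
228 90
```

View pics/w7c.png

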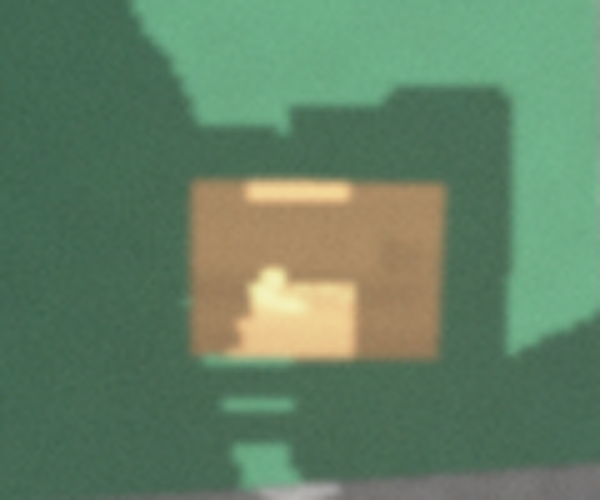

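The crop shows the wedge's top face, with corners near (191,181), (445,183), (439,358) and (191,357).

```bash
python3 - <<'E'
from h import *
ci=r.camera_info("wrist")
p=np.array([onz(ci,228+a/5,90+b/5,.065)[:2] for a,b in[(191,181),(445,183),(439,358),(191,357)]]);e=p-np.roll(p,-1,0)
print(p.mean(0),np.linalg.norm(e,axis=1),np.degrees(np.arctan2(e[:,1],e[:,0])))
E
```

```text
[ 0.45096924 -0.11170728] [0.04424451 0.03009057 0.04445951 0.03024622] [-5.37467050e-02 -8.98880716e+01 -1.79853343e+02  8.97042996e+01]
```

Wedge is at (0.451,-0.112), yaw 0, and the face measures 44 x 30 mm. Grasping it.

Call:
jog_arm(
  deltas=[
    [[1,-0.47,-3.1,0,-0.005],[1,-0.47,-3.1,0,0],[1,0,0,-5,0],[1,0,0,-5,0],[1,0,0,-3.5,0],[1,0,0,-2.2,0],[1,0,0,0,0],[-1,0,0,0,0]],
  ],
  force=55,
)

```text
time_s: 31.55
tcp_pos: [0.4517, -0.1114, 0.0451]
eef_rot: [-180.0, -0.0, -89.9]
contact_force: [0.3, 0.4, 0.9]
gripper_width: 0.0825
gripper_force: 0.0
```

Call:
jog_arm(
  deltas=[
    [[-1,0,0,0,0],[-1,0,0,0,0],[-1,0,0,0,0],[-1,0,0,0,0],[-1,0,0,0,0]],
  ],
)

```text
time_s: 32.17
tcp_pos: [0.4512, -0.1119, 0.045]
eef_rot: [-180.0, -0.0, -89.9]
contact_force: [-1.3, 0.7, 4.8]
gripper_width: 0.0435
gripper_force: 55.0
```

Wedge gripped. Carrying it over the gap.

Call:
jog_arm(
  deltas=[
    [[-1,0,0,2,0],[-1,0,0,4,0],[-1,0,0,3.5,0],[-1,1.49,3.93,0,0.027],[-1,1.49,3.93,0,0.027],[-1,1.49,3.93,0,0.027],[-1,1.49,3.92,0,0.027],[-1,1.49,3.92,0,0.027]],
  ],
)

```text
time_s: 33.17
tcp_pos: [0.5258, 0.0857, 0.1396]
eef_rot: [180.0, -0.0, -82.2]
contact_force: [0.7, -0.3, -0.2]
gripper_width: 0.0435
gripper_force: 55.0
```

Call:
jog_arm(
  deltas=[
    [[-1,1.48,3.92,0,0.025],[-1,0,0,0,0],[-1,0,0,-3,0],[-1,0,0,-2,0],[-1,0,0,-1,0],[-1,0,0,-0.5,0],[-1,0,0,-0.5,0],[-1,0,0,0,0]],
  ],
)

```text
time_s: 34.17
tcp_pos: [0.5405, 0.1236, 0.0699]
eef_rot: [-180.0, 0.0, -80.8]
contact_force: [-0.0, 0.8, 0.2]
gripper_width: 0.0435
gripper_force: 55.0
```

Call:
jog_arm(
  deltas=[
    [[-1,0,0,-0.5,0],[-1,0,0,0,0],[-1,0,0,-0.3,0],[-1,0,0,0,0]],
  ],
)

```text
time_s: 34.67
tcp_pos: [0.5403, 0.1236, 0.0615]
eef_rot: [180.0, -0.0, -80.8]
contact_force: [-0.4, 0.3, -1.0]
gripper_width: 0.0435
gripper_force: 55.0
```

No contact so far, so I'm pressing on down in small steps.

Call:
jog_arm(
  deltas=[
    [[-1,0,0,-0.4,0],[-1,0,0,0,0],[-1,0,0,-0.3,0],[-1,0,0,0,0]],
  ],
)

```text
time_s: 35.17
tcp_pos: [0.5403, 0.1235, 0.0545]
eef_rot: [180.0, -0.0, -80.8]
contact_force: [0.0, 0.1, 0.0]
gripper_width: 0.0438
gripper_force: 55.0
```

Call:
jog_arm(
  deltas=[
    [[-1,0,0,-0.3,0],[-1,0,0,0,0]],
  ],
)

```text
time_s: 35.42
tcp_pos: [0.5403, 0.1235, 0.0515]
eef_rot: [180.0, -0.0, -80.8]
contact_force: [-1.0, 0.1, -0.9]
gripper_width: 0.0438
gripper_force: 55.0
```

Call:
jog_arm(
  deltas=[
    [[-1,0,0,-0.2,0],[-1,0,0,0,0]],
  ],
)

```text
time_s: 35.67
tcp_pos: [0.5403, 0.1236, 0.0496]
eef_rot: [180.0, -0.0, -80.8]
contact_force: [0.7, 0.0, -1.4]
gripper_width: 0.0436
gripper_force: 55.0
```

Call:
jog_arm(
  deltas=[
    [[-1,0,0,-0.15,0],[-1,0,0,0,0]],
  ],
)

```text
time_s: 35.92
tcp_pos: [0.5404, 0.1236, 0.0482]
eef_rot: [180.0, -0.0, -80.8]
contact_force: [-0.8, -0.0, -0.3]
gripper_width: 0.0435
gripper_force: 55.0
```

Call:
jog_arm(
  deltas=[
    [[-1,0,0,-0.1,0],[-1,0,0,0,0]],
  ],
)

```text
time_s: 36.17
tcp_pos: [0.5404, 0.1236, 0.0472]
eef_rot: [180.0, -0.0, -80.8]
contact_force: [-0.7, 0.5, -0.3]
gripper_width: 0.0438
gripper_force: 55.0
```

Call:
jog_arm(
  deltas=[
    [[-1,0,0,-0.1,0],[-1,0,0,0,0]],
  ],
)

```text
time_s: 36.42
tcp_pos: [0.5405, 0.1236, 0.047]
eef_rot: [-180.0, -0.0, -80.8]
contact_force: [-3.5, -0.7, 7.8]
gripper_width: 0.0435
gripper_force: 55.0
```

It stands on the floor at TCP 0.047, as predicted, with 8 N upward. Releasing, retreating and checking.

Call:
jog_arm(
  deltas=[
    [[0.25,0,0,0.05,0],[0.25,0,0,0,0],[0.25,0,0,0,0],[0.25,0,0,0,0],[0.25,0,0,2,0],[0.25,0,0,5,0],[0.25,0,0,5,0],[0.25,0,4,3,0]],
  ],
)

```text
time_s: 37.42
tcp_pos: [0.541, 0.1628, 0.1996]
eef_rot: [-179.8, 0.1, -80.9]
contact_force: [0.3, 1.1, -1.3]
gripper_width: 0.0547
gripper_force: 0.0
```

Call:
jog_arm(
  deltas=[
    [[1,0,4,2,0],[1,0,4,0,0],[1,0,0,0,0],[1,0,0,0,0],[1,0,0,0,0]],
  ],
)

```text
time_s: 38.05
tcp_pos: [0.5404, 0.2428, 0.2166]
eef_rot: [180.0, -0.0, -80.8]
contact_force: [0.0, 0.3, -0.4]
gripper_width: 0.0871
gripper_force: 0.0
```

```bash
python3 - <<'E'
from h import *
im,ci=wrist("w8")
o=np.array([.5214,.2403]);a=np.radians(9.2);Y=np.array([-np.sin(a),np.cos(a)])
for n,d,z in(("step mid tread",0,.041),("pin tip",-.041,.059),("collar top",-.041,.061),("v top",-.082,.045),("wedge top",-.118,.067)):
    print(n,((np.array(px(ci,[*(o+d*Y),z]))-[150,40])*2.6).round())
cv2.imwrite("pics/w8c.png",cv2.resize(im[40:260,150:410],None,fx=2.6,fy=2.6,interpolation=cv2.INTER_CUBIC))
E
```

```text
t 38.05 tcp [0.5404 0.2428 0.2166] rot [ 1.7998e+02 -2.0000e-02 -8.0820e+01]
step mid tread [385. 426.]
pin tip [389. 329.]
collar top [390. 330.]
v top [389. 216.]
wedge top [395. 102.]
```

View pics/w8c.png

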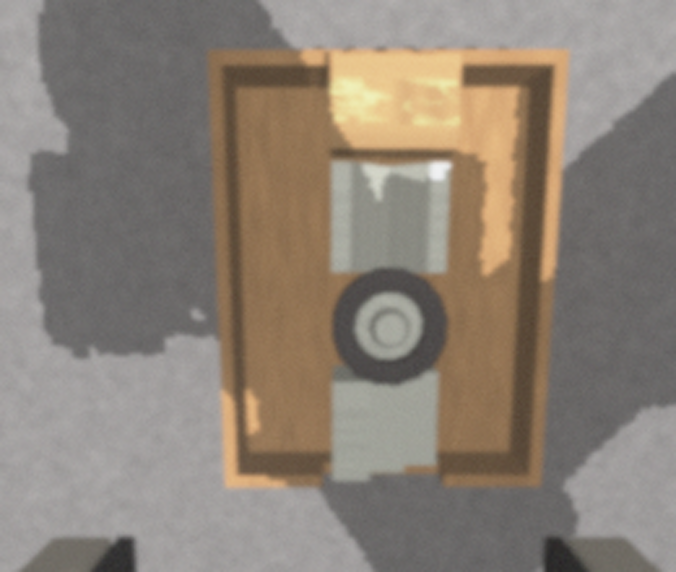

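The row is straight: step block (385,425), post with collar centred over the pin (390,325), V-block (390,216) and wedge (396,102). All match the predicted pixels and the gripper is clear. Handing in.

```bash
python3 -c "
from plant import r
print(r.close_job())"
```

```text
the job is handed in; nothing more can be done
None
```

The kit is packed in order from the notched end (step block, post with collar over its pin, V-block), with the wedge standing on the tray floor and everything released. I handed the job in at about 38 s, but the hand-in returned no verdict.

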